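# Put the check weights away after the morning scale check

## Robot

A 7-joint arm with a two-finger parallel gripper is mounted at the origin on the work surface. World frame = base frame: x ahead of the robot, y to its left, z up, the work surface at z = 0. Lengths are in m, angles in rad, forces in N, time in s.
With the tool pointing down it reaches from about 0.4 to 0.875 m from the base axis. Payload 6.5 kg.
Tool frame: the origin (TCP) lies between the finger pads; the fingertips stand 19 mm ahead of it and the grasp point (between the pads) is the TCP (arm.tcp_to_tips is the distance from the TCP to the fingertips, in m); z points along the fingers, y is the direction in which the jaws open and shut (so a half turn about z gives the same grasp; the last joint's range is limited). The gripper opens to 85 mm and grips with 20 to 120 N. Pads are 22 mm wide; open, the fingers measure 114 mm over their backs; the gripper's body (76 mm by 85 mm) begins 54 mm behind the grasp point. The pads swing forward as they close: fully open they stand 13 mm farther back than shut.
Start: joints at [-1.353, 0.536, -0.004, 1.538, 0.003, 1.067, -0.071], TCP at [0.182, 0.624, 0.21] pointing down, gripper open.
Joint ranges: [-2.7, 2.7], [-0.37, 2.16], [-1.27, 1.26], [0.24, 2.4], [-1.31, 4.45], [0.19, 1.91], [-2.76, 2.76]. Speed limits (rad/s): [2.39, 2.39, 3.14, 3.14, 3.14, 3.14, 3.14].

## Interface

Orientations are given as a 3x3 rotation matrix whose columns are the frame's x, y, z axes.
In Python, from rig import arm gives the robot as it stands.
- The arm moves only by the tool apply_moves, never from a script. Its argument "plan" is text: rows parted by semicolons, each of 4 numbers parted by spaces: the shift along the tool's x, y, z in m, then the turn about the tool's z in rad. In form: dx dy dz spin; .... A call has 1 to 5 rows; each row is the pose to reach, as a shift and turn from the pose measured when the call began, along the tool's axes at that moment; what a row does not reach only later rows make up. A row lasts 1/8 s, in which the tool goes at most 62.5 mm and 10.7 degrees, less where a joint would pass 70% of its speed; a pose out of reach is approached as far as the arm can. A call with a gripper value outside its range is refused whole. "hand" is the opening, from 0 (shut) to 1 (fully open), set as the call begins (left out, the last holds). The fingers move at their own pace and stop on an object; "grip_force" is the grip in N (left out, the last holds). Time passes only in rows, so rows that repeat a pose let the fingers close. It gives the time, the measured TCP pose, the force and the opening at its end, in the units of the state.
- arm.read_state(): the state, without advancing time (a new reading comes with each control period).
- arm.snapshot(name): name is "scene" or "top" or "wrist"; returns a dict with "frame" (400x640x3 uint8, blue, green, red), "K" (3x3 intrinsics, pixels), "pose" (4x4, takes a point from camera to world coordinates). Camera axes: x right, y down, z forward; pixel columns grow to the right and rows downward; lengths in m; the calibration is good to about 2 mm. The wrist camera is an equidistant fisheye: a pixel r from the principal point sees the ray r / f radians off the axis. A picture is of the moment at which its call begins. There is no depth.
- arm.hand_in(): hands the job in, once; it reports no verdict.
Trained networks look in the newest picture that a camera, given by its name, has taken for a name from the list of things; names that differ only in an ending like _2 or _b are one class to them, and where a whole thing is asked for, a point or a joint stands for the part that bears it (a point fixed in the world has none). Each returns a list of dicts, best first, with "confidence" (0 to 1); they miss things now and then, are a little off and sometimes report something else, mostly with a low value. They report only what shows in the picture. A call takes as long as a camera call.
- arm.silhouettes(target, camera): "region" (400x640 bool, what is visible of it) and "centre" ([row, column] in pixels, amid what is visible of it).
The state is a dict: "time": time; "joints": joint angles; "qd": joint speeds; "joint_efforts": joint torques, N m; "tool_pos": TCP position; "orientation": TCP orientation; "contact_force": force on the tool from outside, world axes, zero at the start; "moment": the same for the moment, N m; "grip_width": opening from 0.0 (shut) to 1.0 (fully open).
Only numpy, scipy, OpenCV 4.12 (cv2) and the standard library are available. Lean on these libraries where they do the work, as an engineer would, in place of code of your own. Each camera call takes 0.05 s, during which the arm holds its last target. There are 200 camera calls.

## Task

The scale check is over: take the four check weights off the scale's pan and put each one away, upright and fully down in the well of its own case, the case of the same colour whose well fits it. Set the weights down gently without dropping them, and leave the black inspection mandrel standing where it is.

Things in the scene. Friction and masses are not known exactly. Their poses are not given: they have to be found in the camera images.
- weight_500: 500 g check weight: loose upright polished steel cylinder 38 mm in diameter and 45 mm tall, with a knob on a thin neck above it (62 mm tall in all), red dot on the knob, red shoulder and red band round the upper body. Origin: centre of its underside, z up. Stands on the scale's pan at the start. The top 27 mm of the body stays above the well: grip there.
- weight_200: 200 g check weight: loose upright polished steel cylinder 28 mm in diameter and 33 mm tall, with a knob on a thin neck above it (46 mm tall in all), blue dot on the knob, blue shoulder and blue band round the upper body. Origin: centre of its underside, z up. Stands on the scale's pan at the start. The top 20 mm of the body stays above the well: grip there.
- weight_100: 100 g check weight: loose upright polished steel cylinder 22 mm in diameter and 27 mm tall, with a knob on a thin neck above it (38 mm tall in all), yellow dot on the knob, yellow shoulder and yellow band round the upper body. Origin: centre of its underside, z up. Stands on the scale's pan at the start. The top 17 mm of the body stays above the well: grip there.
- weight_50: 50 g check weight: loose upright polished steel cylinder 18 mm in diameter and 22 mm tall, with a knob on a thin neck above it (31 mm tall in all), green dot on the knob, green shoulder and green band round the upper body. Origin: centre of its underside, z up. Stands on the scale's pan at the start. The top 14 mm of the body stays above the well: grip there.
- case_500: open case of the 500 g weight: fixed red plastic block 78 x 78 mm and 26 mm high, with one round well in its top, 46 mm wide with a 4 mm chamfer and 18 mm deep, grey felt at its bottom, 8 mm above the bench. Origin: centre of its underside, under the well's centre; z up.
- case_200: open case of the 200 g weight: fixed blue plastic block 66 x 66 mm and 21 mm high, with one round well in its top, 36 mm wide with a 4 mm chamfer and 13 mm deep, grey felt at its bottom, 8 mm above the bench. Origin: centre of its underside, under the well's centre; z up.
- case_100: open case of the 100 g weight: fixed yellow plastic block 58 x 58 mm and 18 mm high, with one round well in its top, 30 mm wide with a 4 mm chamfer and 10 mm deep, grey felt at its bottom, 8 mm above the bench. Origin: centre of its underside, under the well's centre; z up.
- case_50: open case of the 50 g weight: fixed green plastic block 52 x 52 mm and 16 mm high, with one round well in its top, 26 mm wide with a 4 mm chamfer and 8 mm deep, grey felt at its bottom, 8 mm above the bench. Origin: centre of its underside, under the well's centre; z up.
- scale: counting scale, fixed, ivory housing 330 x 315 mm with a flat white pan 225 x 300 mm whose top is 110 mm above the bench; blue keypad on the side towards the robot. Origin: on the bench under the pan's centre; z up, x away from the keypad. The pan does not move.
- mandrel: black inspection mandrel, not part of the job: a loose upright post 155 mm tall and 33 mm wide at its head on a steel foot 84 mm across, standing at the far side of the bench. Origin: centre of its underside, z up.

How it is judged:
At the end, for the whole second after the job is handed in: Each of the four weights stands in the well of its own case: within 9 mm of the well's centre, its underside within 4 mm of the well's bottom, upright within 0.1 rad, released and at rest (horizontal distance between weight_500 and case_500 below 0.009 m and z of weight_500 in the frame of case_500 between 0.004 and 0.012 m and angle between each of weight_500, weight_200, weight_100, weight_50's own z axis and vertical below 0.1 rad and linear speed of each of weight_500, weight_200, weight_100, weight_50 below 0.02 m/s and horizontal distance between weight_200 and case_200 below 0.009 m and z of weight_200 in the frame of case_200 between 0.004 and 0.012 m and horizontal distance between weight_100 and case_100 below 0.009 m and z of weight_100 in the frame of case_100 between 0.004 and 0.012 m and horizontal distance between weight_50 and case_50 below 0.009 m and z of weight_50 in the frame of case_50 between 0.004 and 0.012 m); the robot touches nothing.
It fails at once if the 500 g weight is dropped (falls freely by more than about 18 mm) (linear speed of weight_500 above 0.6 m/s and contact force between weight_500 and the fingers below 0.02 N).
It fails at once if the 200 g weight is dropped (falls freely by more than about 18 mm) (linear speed of weight_200 above 0.6 m/s and contact force between weight_200 and the fingers below 0.02 N).
It fails at once if the 100 g weight is dropped (falls freely by more than about 18 mm) (linear speed of weight_100 above 0.6 m/s and contact force between weight_100 and the fingers below 0.02 N).
It fails at once if the 50 g weight is dropped (falls freely by more than about 18 mm) (linear speed of weight_50 above 0.6 m/s and contact force between weight_50 and the fingers below 0.02 N).
It fails at once if the mandrel is shifted by more than 40 mm or knocked over (distance of mandrel from where it was at the start of the episode above 0.04 m or angle between mandrel's own z axis and vertical above 0.4 rad).
It also fails if it takes over 128 s, if anything falls off the work surface, if the arm or the gripper's body presses on something with over 40 N, if the wrist force passes 120 N, or if a joint passes its speed limit or range.

## Working session

There is one attempt and no reset: what is moved stays moved. The work goes in short steps, Python scripts to look and compute and a tool call to move; the robot and the scene stay as the last step left them, time stands still between calls to the robot, and variables do not carry over. Pictures are saved under pics/ and viewed, about 12 in all and at most 16, crops included, and the job is handed in when it is done.

Besides the shell and the picture viewer there is one more tool, called after "Request:" by a JSON object that holds its "name" and its "arguments", one argument or row to a line. apply_moves: Moves the arm, as the interface text tells. Its arguments: {"type":"object","properties":{"plan":{"type":"string"},"hand":{"type":"number"},"grip_force":{"type":"number"}},"required":["plan"]}

```bash
ls; mkdir -p pics
cat > h.py <<'E'
import numpy as np, cv2
from rig import arm
def ray(s,p):  # p=[row,col]
    K=s["K"];T=np.array(s["pose"]);x=(p[1]-K[0][2])/K[0][0];y=(p[0]-K[1][2])/K[1][1]
    if s.get("fish"):
        r=np.hypot(x,y);k=np.tan(r)/r if r>1e-9 else 1;d=np.array([x*k,y*k,1])
    else: d=np.array([x,y,1.])
    return T[:3,3],T[:3,:3]@d
def at_z(s,p,z):
    o,d=ray(s,p);return o+d*(z-o[2])/d[2]
def snap(n):
    s=dict(arm.snapshot(n));s["fish"]=n=="wrist";return s
NAMES=["weight_500","weight_200","weight_100","weight_50","case_500","case_200","case_100","case_50","scale","mandrel"]
E
python3 - <<'E'
from h import *
for c in ("scene","top"):
    s=snap(c);cv2.imwrite(f"pics/{c}0.png",s["frame"]);print(c,np.round(s["pose"],3).tolist(),np.round(s["K"],1).tolist())
    for n in NAMES:
        for r in arm.silhouettes(n,c)[:2]:
            m=r["region"];ys,xs=np.where(m)
            print(n,round(r["confidence"],2),np.round(r["centre"],1),m.sum(),(ys.min(),ys.max(),xs.min(),xs.max()) if len(ys) else None)
st=arm.read_state();print(st["time"],st["tool_pos"],st["orientation"],st["contact_force"],st["grip_width"])
E
```

```text
pics
scene [[-0.514, 0.701, -0.493, 1.125], [0.857, 0.41, -0.311, 0.3], [-0.016, -0.583, -0.812, 0.904], [0.0, 0.0, 0.0, 1.0]] [[466.7, 0.0, 313.5], [0.0, 466.7, 201.2], [0.0, 0.0, 1.0]]
weight_500 0.89 [191.1 474. ] 456 (np.int64(178), np.int64(206), np.int64(463), np.int64(484))
weight_500 0.86 [225.1 463.9] 309 (np.int64(216), np.int64(238), np.int64(454), np.int64(473))
weight_200 0.89 [191.1 474. ] 456 (np.int64(178), np.int64(206), np.int64(463), np.int64(484))
weight_200 0.86 [225.1 463.9] 309 (np.int64(216), np.int64(238), np.int64(454), np.int64(473))
weight_100 0.89 [191.1 474. ] 456 (np.int64(178), np.int64(206), np.int64(463), np.int64(484))
weight_100 0.86 [225.1 463.9] 309 (np.int64(216), np.int64(238), np.int64(454), np.int64(473))
weight_50 0.89 [191.1 474. ] 456 (np.int64(178), np.int64(206), np.int64(463), np.int64(484))
weight_50 0.86 [225.1 463.9] 309 (np.int64(216), np.int64(238), np.int64(454), np.int64(473))
case_500 0.85 [157.1 311.6] 995 (np.int64(139), np.int64(174), np.int64(295), np.int64(333))
case_500 0.85 [189.8 272. ] 797 (np.int64(175), np.int64(208),
[... 2181 characters left out ...]
.89 [205.5 431.5] 529 (np.int64(196), np.int64(218), np.int64(416), np.int64(441))
case_50 0.96 [266.7 360.3] 986 (np.int64(249), np.int64(285), np.int64(343), np.int64(378))
case_50 0.89 [205.5 431.5] 529 (np.int64(196), np.int64(218), np.int64(416), np.int64(441))
scale 0.61 [265.8 237.8] 16260 (np.int64(190), np.int64(339), np.int64(164), np.int64(305))
mandrel 0.88 [145.4 298.4] 755 (np.int64(130), np.int64(164), np.int64(284), np.int64(312))
1.1 [0.18199557 0.62396837 0.21047912] [[-9.60003262e-01  2.79988814e-01  9.95977680e-06]
 [ 2.79988814e-01  9.60003262e-01 -3.92444214e-05]
 [-2.05494172e-05 -3.48861465e-05 -9.99999999e-01]] [-0.88075388 -1.01044641  0.6658825 ] 0.9960740780577759
```

View both.

View pics/scene0.png

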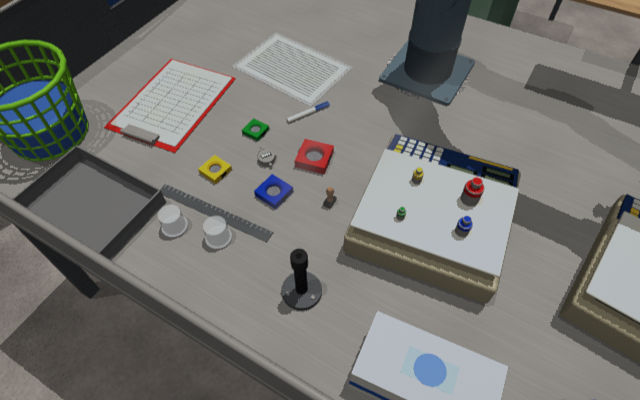

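View pics/top0.png

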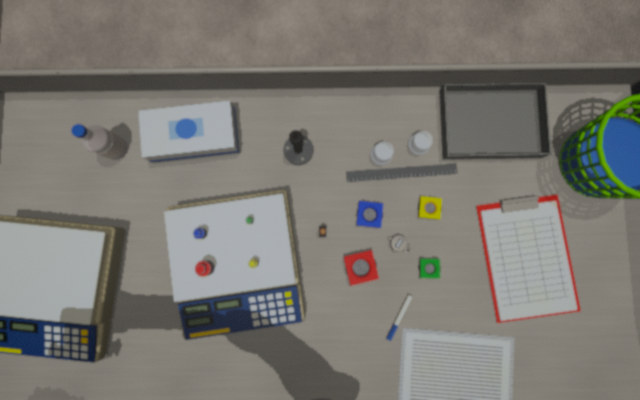

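The scene view shows the weights on the pan: red (474,188), blue (464,225), yellow (418,175) and green (401,212). The cases are red (313,155), blue (273,190), yellow (214,168) and green (255,129), and the mandrel is at (300,285). The top view agrees, so next I segment by colour and cross-check the heights in both views.

```bash
cat >> h.py <<'E'
HUE={"500":[(0,8),(172,180)],"200":[(108,128)],"100":[(22,33)],"50":[(45,80)]}
H={"500":(.062,.026),"200":(.046,.021),"100":(.038,.018),"50":(.031,.016)}
def cmask(f,k,smin=110,vmin=50):
    h=cv2.cvtColor(f,cv2.COLOR_BGR2HSV);m=np.zeros(f.shape[:2],np.uint8)
    for a,b in HUE[k]: m|=cv2.inRange(h,(a,smin,vmin),(b,255,255))
    return m
def blobs(m,amin=8):
    n,l,s,c=cv2.connectedComponentsWithStats(m);return [(int(s[i,4]),c[i][::-1],l==i) for i in range(1,n) if s[i,4]>=amin]
E
python3 - <<'E'
from h import *
print("tips",arm.tcp_to_tips)
app={"top":{"w":dict(zip(H,[(268,204),(233,200),(263,253),(219,250)])),"c":dict(zip(H,[(267,361),(214,370),(207,431),(268,430)]))},
"scene":{"w":dict(zip(H,[(188,474),(225,464),(175,418),(212,401)])),"c":dict(zip(H,[(155,313),(190,273),(168,214),(129,255)]))}}
for c in app:
    s=snap(c)
    for k in H:
        B=blobs(cmask(s["frame"],k))
        for t in "wc":
            a=np.array(app[c][t][k]);r=min(B,key=lambda b:np.hypot(*(b[1]-a)))
            if t=="w":
                z=.11+H[k][0]*.8;p=r[1]
            else:
                z=H[k][1]; (x,y),sz,an=cv2.minAreaRect(np.argwhere(r[2])[:,::-1].astype(np.float32)); p=(y,x)
            print(c,t,k,r[0],np.round(r[1],1),np.round(p,1),np.round(at_z(s,p,z),3))
    r=arm.silhouettes("mandrel",c)[0];print("mandrel",at_z(s,r["centre"],.05).round(3))
E
```

```text
tips 0.019
top w 500 174 [268.2 202.9] [268.2 202.9] [0.473 0.27  0.16 ]
top c 500 686 [267.1 360.7] [267.1 360.6] [ 0.462 -0.112  0.026]
top w 200 70 [233.2 198.5] [233.2 198.5] [0.555 0.285 0.147]
top c 200 448 [213.8 369.3] [213.8 369.3] [ 0.604 -0.14   0.021]
top w 100 41 [263.1 252.9] [263.1 252.9] [0.482 0.156 0.14 ]
top c 100 414 [207.4 429.8] [207.4 429.7] [ 0.619 -0.305  0.018]
top w 50 295 [267.9 429.4] [267.9 429.4] [ 0.463 -0.267  0.135]
top c 50 295 [267.9 429.4] [268.  429.5] [ 0.456 -0.298  0.016]
mandrel [0.782 0.059 0.05 ]
scene w 500 232 [187.8 473.9] [187.8 473.9] [0.483 0.274 0.16 ]
scene c 500 674 [155.2 315. ] [154.5 314.1] [ 0.468 -0.109  0.026]
scene w 200 122 [223.4 464.7] [223.4 464.7] [0.563 0.288 0.147]
scene c 200 566 [189.9 271.9] [189.5 272. ] [ 0.609 -0.141  0.021]
scene w 100 73 [173.9 417.9] [173.9 417.9] [0.49 0.16 0.14]
scene c 100 469 [168.8 214.3] [168.6 214.6] [ 0.625 -0.301  0.018]
scene w 50 8 [211.5 399.2] [211.5 399.2] [0.593 0.166 0.135]
scene c 50 287 [128.8 254.3] [129. 255.] [ 0.462 -0.294  0.016]
mandrel [0.795 0.056 0.05 ]
```

Request:
{"name": "apply_moves", "arguments": {
  "plan": "0 0 -0.06 -0.14; 0 0 -0.1 -0.284; 0 0 -0.1 -0.284",
  "hand": 1
}}

```text
time: 1.68
tool_pos: [0.1826, 0.6261, 0.3146]
orientation: [[-1.0, -0.001, 0.002], [-0.001, 1.0, 0.007], [-0.002, 0.007, -1.0]]
contact_force: [-0.0, 0.0, -0.6]
grip_width: 0.999
```

Request:
{"name": "apply_moves", "arguments": {
  "plan": "-0.04 -0.045 0; -0.08 -0.09 0 0; -0.12 -0.13 0 0; -0.16 -0.18 0 0; -0.2 -0.22 0 0"
}}

```text
invalid input
```

Request:
{"name": "apply_moves", "arguments": {
  "plan": "-0.04 -0.045 0 0; -0.08 -0.09 0 0; -0.12 -0.13 0 0; -0.16 -0.18 0 0; -0.2 -0.22 0 0"
}}

```text
time: 2.3
tool_pos: [0.3835, 0.4038, 0.3124]
orientation: [[-1.0, 0.001, 0.001], [0.001, 1.0, 0.006], [-0.001, 0.006, -1.0]]
contact_force: [0.5, -0.6, -0.0]
grip_width: 1.001
```

Request:
{"name": "apply_moves", "arguments": {
  "plan": "-0.03 -0.045 0 0; -0.06 -0.09 0 0; -0.09 -0.13 0 0; -0.12 -0.175 0 0; -0.12 -0.175 0 0"
}}

```text
time: 2.92
tool_pos: [0.5055, 0.2232, 0.3104]
orientation: [[-1.0, 0.01, 0.001], [0.011, 1.0, 0.003], [-0.001, 0.003, -1.0]]
contact_force: [-1.2, 0.7, -0.0]
grip_width: 0.999
```

Run:
```python
from h import *
s=snap("wrist");cv2.imwrite("pics/w1.png",s["frame"]);print(np.round(s["pose"],3),s["K"])
W={"500":(.478,.272),"200":(.559,.287),"100":(.486,.158),"50":(.59,.165)}
for k in H:
    for b in blobs(cmask(s["frame"],k),15): print(k,b[0],b[1].round(1),at_z(s,b[1],.11+H[k][0]*.8).round(4))
print(arm.read_state()["tool_pos"])
```

```text
[[ 0.011  0.964  0.264  0.439]
 [ 1.    -0.012  0.001  0.223]
 [ 0.004  0.264 -0.965  0.474]
 [ 0.     0.     0.     1.   ]] [[309.70691629   0.         318.88887237]
 [  0.         309.70691629 205.38799737]
 [  0.           0.           1.        ]]
500 530 [173.9  19.4] [ 0.4699 -0.2301  0.1596]
500 1571 [148.9 122. ] [ 0.4537 -0.0057  0.1596]
500 38 [141.4 356. ] [0.4581 0.262  0.1596]
500 807 [155.4 366.5] [0.4724 0.2729 0.1596]
200 2224 [ 62.1 581.2] [0.3272 0.5894 0.1468]
200 7281 [ 61.7 301.9] [0.3732 0.2076 0.1468]
200 130 [60.8 88. ] [ 0.3334 -0.0692  0.1468]
200 870 [227.3 119.1] [ 0.5549 -0.0379  0.1468]
200 45 [217.8 369.2] [0.5436 0.2797 0.1468]
200 286 [227.6 375.1] [0.5554 0.2869 0.1468]
200 705 [319.8 366.1] [0.6834 0.2831 0.1468]
100 471 [ 28.1 357.3] [0.3331 0.2671 0.1404]
100 58 [ 48.6 548.5] [0.3206 0.5276 0.1404]
100 61 [ 59.9 550.5] [0.3359 0.5301 0.1404]
100 112 [ 64.2 615. ] [0.3073 0.6889 0.1404]
100 115 [ 85.5 205.5] [0.3912 0.0997 0.1404]
100 115 [ 99.7 206.2] [0.4075 0.1002 0.1404]
100 210 [162.9 260.5] [0.4812 0.1601 0.1404]
100 549 [232.8  65.9] [ 0.5681 -0.1574  0.1404]
50 339 [155.3  53.2] [ 0.4512 -0.1629  0.1348]
50 29 [247.3 273.7] [0.5831 0.1689 0.1348]
50 37 [252.4 272.5] [0.5897 0.167  0.1348]
50 16 [273.2   2.5] [ 0.6686 -0.4309  0.1348]
[0.50385254 0.22640198 0.31036996]
```

View pics/w1.png

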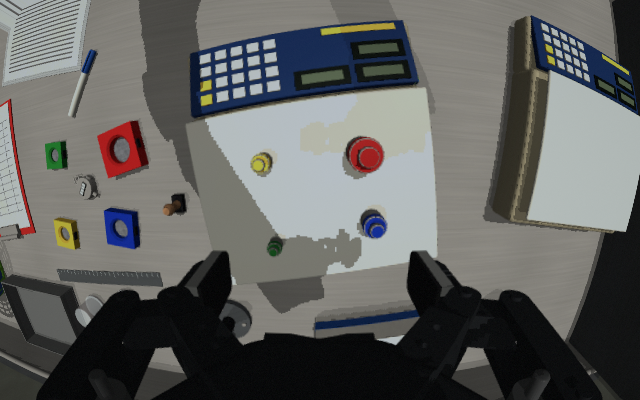

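The wrist view shows the red knob at (369,155), blue at (376,228), yellow at (261,162) and green at (274,243). The pads frame the pan and nothing blocks the way down. I'll hover over the red weight and measure it there.

Request:
{"name": "apply_moves", "arguments": {
  "plan": "0.015 0.024 0.04 0; 0.03 0.047 0.07 0; 0.03 0.047 0.07 0; 0.03 0.047 0.07 0",
  "hand": 0.8
}}

```text
time: 3.48
tool_pos: [0.4742, 0.2742, 0.241]
orientation: [[-1.0, 0.006, -0.0], [0.006, 1.0, 0.005], [0.0, 0.005, -1.0]]
contact_force: [1.3, 0.3, 0.3]
grip_width: 0.799
```

```bash
cat >> h.py <<'E'
def fit(s,k,xy,zb,n=3):
    """model fit: project knob top+shoulder+band outline, match centroid of colour blob near xy"""
    from scipy.optimize import least_squares
    D={"500":(.019,.045,.062),"200":(.014,.033,.046),"100":(.011,.027,.038),"50":(.009,.022,.031)}[k]
    B=blobs(cmask(s["frame"],k,80,40),6)
    c0=proj(s,[[*xy,zb+D[1]]])[0]
    m=np.zeros(s["frame"].shape[:2],bool)
    for b in B:
        if np.hypot(*(b[1]-c0))<25+D[0]*1000: m|=b[2]
    hull=cv2.convexHull(np.argwhere(m)[:,::-1].astype(np.int32))
    x,y,w,h=cv2.boundingRect(hull);return m.sum(),(x,y,w,h)
def proj(s,P):
    T=np.array(s["pose"]);p=(np.array(P)-T[:3,3])@T[:3,:3];K=s["K"]
    if s.get("fish"):
        r=np.hypot(p[:,0],p[:,1]);th=np.arctan2(r,p[:,2]);q=p[:,:2]/np.maximum(r,1e-12)[:,None]*th[:,None]
    else: q=p[:,:2]/p[:,2:]
    return np.c_[q[:,1]*K[1][1]+K[1][2],q[:,0]*K[0][0]+K[0][2]]
def overlay(s,circs,f):
    im=s["frame"].copy();t=np.linspace(0,2*np.pi,49)
    for x,y,z,r in circs:
        q=proj(s,np.c_[x+r*np.cos(t),y+r*np.sin(t),np.full(49,z)]);cv2.polylines(im,[np.round(q[:,::-1]*8).astype(np.int32)],True,(255,0,255),1,cv2.LINE_AA,3)
    cv2.imwrite(f,im)
E
python3 - <<'E'
from h import *
s=snap("wrist");st=arm.read_state();print(st["tool_pos"],st["orientation"].round(3) if hasattr(st["orientation"],"round") else st["orientation"])
x,y=.473,.273
print(proj(s,[[x,y,.172],[x,y,.155]]))
for b in blobs(cmask(s["frame"],"500",110,40),50): print(b[0],b[1].round(1),at_z(s,b[1],.155).round(4))
overlay(s,[(x,y,.155,.019),(x,y,.11,.019)],"pics/w2.png")
E
```

```text
[0.47485816 0.27386543 0.24145436] [[-1.     0.007  0.001]
 [ 0.007  1.     0.005]
 [-0.001  0.005 -1.   ]]
[[207.4272291  316.98161237]
 [201.9332847  316.98631279]]
1734 [174.4  77.8] [0.4412 0.0281 0.155 ]
114 [180.9 317.2] [0.4552 0.2733 0.155 ]
1229 [201.9 317.5] [0.4729 0.2734 0.155 ]
89 [245.3   2.4] [ 0.5311 -0.1752  0.155 ]
```

View pics/w2.png

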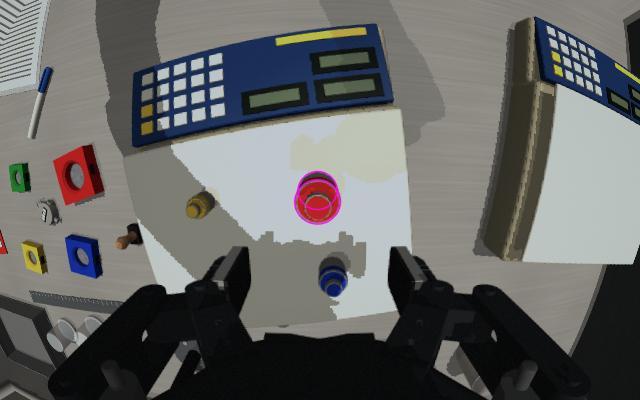

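Request:
{"name": "apply_moves", "arguments": {
  "plan": "0.001 0 0.04 0; 0.0015 -0.001 0.075 0; 0.0015 -0.001 0.09 0; 0.0015 -0.001 0.093 0; 0.0015 -0.001 0.093 0"
}}

```text
time: 4.15
tool_pos: [0.4745, 0.2737, 0.1496]
orientation: [[-1.0, 0.007, 0.003], [0.007, 1.0, 0.006], [-0.003, 0.006, -1.0]]
contact_force: [0.7, -0.3, -0.3]
grip_width: 0.801
```

Request:
{"name": "apply_moves", "arguments": {
  "plan": "0 0 0 0; 0 0 0 0; 0 0 0 0; 0 0 0 0; 0 0 0 0",
  "hand": 0.2,
  "grip_force": 45
}}

```text
time: 4.78
tool_pos: [0.4774, 0.2747, 0.1529]
orientation: [[-1.0, 0.008, 0.008], [0.008, 1.0, 0.009], [-0.008, 0.009, -1.0]]
contact_force: [-1.5, -2.4, 20.0]
grip_width: 0.195
```

Run:
```python
from h import *
s=snap("wrist");t=snap("scene")
a=s["frame"][120:360,160:480];b=cv2.resize(t["frame"][120:280,360:560],None,fx=2.4,fy=2.4)[:360]
cv2.imwrite("pics/c3.png",np.hstack([cv2.resize(a,(400,300)),b[:300,:400]]))
```

```text
(no output)
```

View pics/c3.png

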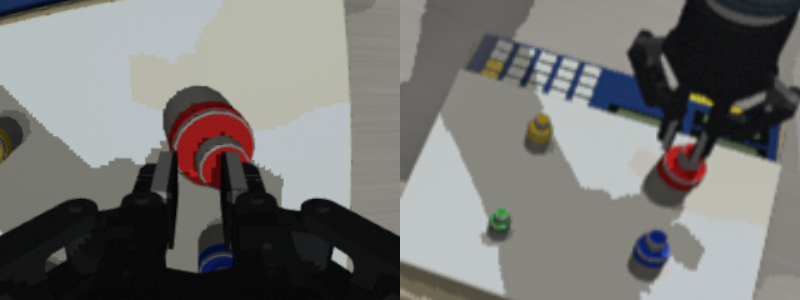

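Run:
```python
from h import *
s=snap("wrist");t=snap("scene");st=arm.read_state();p=np.array(st["tool_pos"]);R=np.array(st["orientation"])
print(p,st["contact_force"],st["grip_width"],st["joints"])
for q,n in ((s,"w"),(t,"s")):
    for b in blobs(cmask(q["frame"],"500",110,40),50): print(n,b[0],b[1].round(1),at_z(q,b[1],.155).round(4))
    im=q["frame"].copy()
    for d,c in ((0,(255,255,0)),(.019,(0,255,0)),(-.05,(255,0,255))):
        u=proj(q,[p+R[:,2]*d])[0];print(n,d,u.round(1));cv2.circle(im,(int(round(u[1]*8)),int(round(u[0]*8))),16,c,-1,cv2.LINE_AA,3)
    if n=="w": a=cv2.resize(im[120:320,220:420],(400,400))
    else: b_=cv2.resize(im[130:230,430:530],(400,400),interpolation=cv2.INTER_CUBIC)
cv2.imwrite("pics/c4.png",np.hstack([a,b_]))
```

```text
[0.47739885 0.27464387 0.15294537] [-0.64753328 -3.36869286 19.76946925] 0.19886644804321915 [-0.68832944  0.43402934  0.11062924  1.8712108  -0.06746459  0.82771069
  1.02000658]
w 2181 [183.9  38.5] [0.4363 0.0692 0.155 ]
w 452 [212.4 316.3] [0.459  0.2733 0.155 ]
w 1494 [232.2 327.3] [0.4707 0.2793 0.155 ]
w 471 [252.2 333.8] [0.483 0.283 0.155]
w 0 [242.1 319.1]
w 0.019 [230.7 319. ]
w -0.05 [286.3 319.3]
s 263 [106.2 128.8] [ 0.6532 -0.4998  0.155 ]
s 439 [123.2 192.6] [ 0.6216 -0.3342  0.155 ]
s 672 [155.1 315. ] [ 0.5646 -0.0461  0.155 ]
s 145 [188.1 478.1] [0.4758 0.2811 0.155 ]
s 62 [194.2 472.6] [0.4958 0.2769 0.155 ]
s 0 [188.  474.4]
s 0.019 [193.7 472. ]
s -0.05 [172.  481.1]
```

View pics/c4.png

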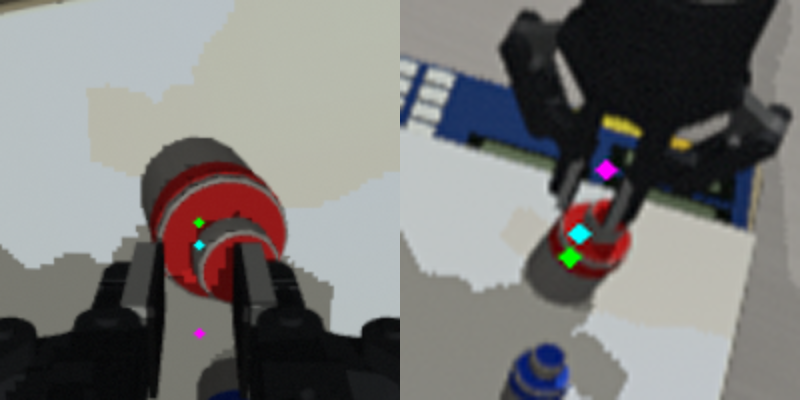

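Request:
{"name": "apply_moves", "arguments": {
  "plan": "0 0 0 0; 0 0 0 0; 0 0 -0.02 0; 0 0 -0.06 0; 0 0 -0.08 0",
  "hand": 0.85
}}

```text
time: 5.6
tool_pos: [0.477, 0.2742, 0.2344]
orientation: [[-1.0, 0.008, 0.009], [0.008, 1.0, 0.01], [-0.009, 0.01, -1.0]]
contact_force: [-0.0, -0.3, -1.1]
grip_width: 0.845
```

Run:
```python
from h import *
s=snap("wrist");st=arm.read_state();print(st["tool_pos"],st["contact_force"])
for b in blobs(cmask(s["frame"],"500",110,40),50): print(b[0],b[1].round(1),at_z(s,b[1],.155).round(4))
x,y=.473,.273
overlay(s,[(x,y,.155,.019),(x,y,.11,.019)],"pics/w5.png")
cv2.imwrite("pics/w5.png",cv2.resize(cv2.imread("pics/w5.png")[140:340,160:480],None,fx=2,fy=2))
```

```text
[0.47803401 0.27477591 0.23639676] [0.60611477 0.19397074 2.31373046]
1771 [173.1  73.6] [0.4413 0.0305 0.155 ]
113 [177.6 315.9] [0.4547 0.2728 0.155 ]
1309 [199.8 316.7] [0.473  0.2732 0.155 ]
```

View pics/w5.png

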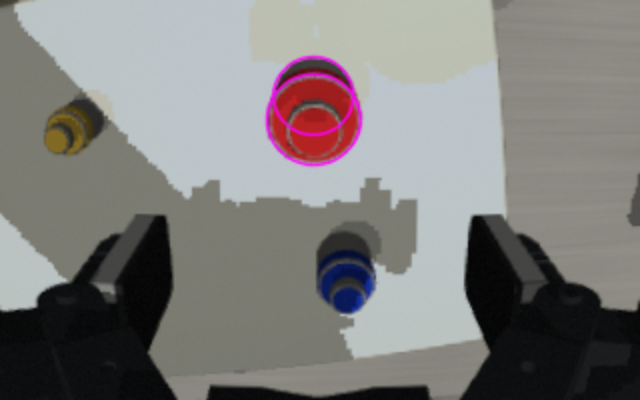

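Run:
```python
from h import *
s=snap("wrist");st=arm.read_state();p=np.array(st["tool_pos"]);R=np.array(st["orientation"])
for d in (-.02,-.01,0,.01,.02):
    # pad corners: x ±11mm, y ±half
    print(d,[proj(s,[p+R@[sx*.011,sy*.0425*.845,d]])[0].round(1) for sy in(-1,1) for sx in (1,-1)])
```

```text
-0.02 [array([234.5, 248.5]), array([272.7, 251.9]), array([234.3, 389. ]), array([272.5, 385.8])]
-0.01 [array([228. , 252.4]), array([264.6, 255.3]), array([227.8, 385.1]), array([264.4, 382.3])]
0 [array([222.2, 255.9]), array([257.2, 258.4]), array([222. , 381.6]), array([257. , 379.1])]
0.01 [array([217., 259.]), array([250.5, 261.2]), array([216.8, 378.4]), array([250.3, 376.3])]
0.02 [array([212.2, 261.9]), array([244.4, 263.9]), array([212.1, 375.5]), array([244.3, 373.6])]
```

Request:
{"name": "apply_moves", "arguments": {
  "plan": "0.005 -0.001 0.04 0; 0.005 -0.001 0.08 0; 0.005 -0.001 0.095 0; 0.005 -0.001 0.1 0; 0.005 -0.001 0.1 0",
  "hand": 0.75
}}

```text
time: 6.32
tool_pos: [0.4743, 0.2751, 0.1352]
orientation: [[-1.0, 0.008, 0.012], [0.008, 1.0, 0.012], [-0.012, 0.012, -1.0]]
contact_force: [0.1, 0.9, 0.1]
grip_width: 0.749
```

Request:
{"name": "apply_moves", "arguments": {
  "plan": "0 0 0 0; 0 0 0 0; 0 0 0 0; 0 0 0 0",
  "hand": 0.3,
  "grip_force": 40
}}

```text
time: 6.82
tool_pos: [0.4744, 0.2751, 0.1354]
orientation: [[-1.0, 0.008, 0.012], [0.008, 1.0, 0.012], [-0.012, 0.012, -1.0]]
contact_force: [0.2, -0.1, -0.1]
grip_width: 0.3
```

Run:
```python
from h import *
s=snap("wrist");t=snap("scene")
cv2.imwrite("pics/w6.png",np.hstack([cv2.resize(s["frame"][160:320,240:400],(400,400)),cv2.resize(t["frame"][130:230,430:530],(400,400),interpolation=cv2.INTER_CUBIC)]))
```

```text
(no output)
```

View pics/w6.png

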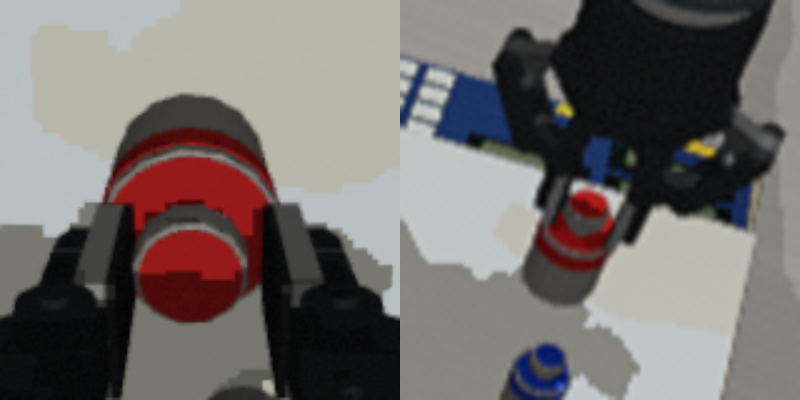

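Request:
{"name": "apply_moves", "arguments": {
  "plan": "0 0 0 0; 0 0 0 0; 0.001 -0.002 0.006 0; 0.001 -0.002 0.012 0; 0.001 -0.002 0.012 0",
  "hand": 0.75
}}

```text
time: 7.55
tool_pos: [0.473, 0.2729, 0.1225]
orientation: [[-1.0, 0.008, 0.011], [0.008, 1.0, 0.011], [-0.011, 0.011, -1.0]]
contact_force: [0.4, -0.9, 0.6]
grip_width: 0.754
```

Request:
{"name": "apply_moves", "arguments": {
  "plan": "0 0 0.004 0; 0 0 0.008 0; 0 0 0.012 0; 0 0 0.012 0"
}}

```text
time: 8.05
tool_pos: [0.4728, 0.2729, 0.1101]
orientation: [[-1.0, 0.008, 0.01], [0.008, 1.0, 0.011], [-0.01, 0.011, -1.0]]
contact_force: [0.3, -0.1, -0.1]
grip_width: 0.752
```

Run:
```python
from h import *
s=snap("wrist");t=snap("scene")
cv2.imwrite("pics/w7.png",np.hstack([cv2.resize(s["frame"][160:320,240:400],(400,400)),cv2.resize(t["frame"][130:230,430:530],(400,400),interpolation=cv2.INTER_CUBIC)]))
```

```text
(no output)
```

View pics/w7.png

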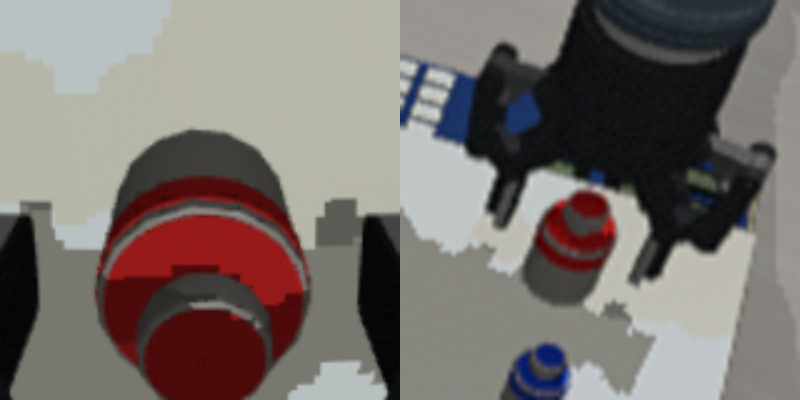

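Run:
```python
from h import *
t=snap("scene")
for z in (.12,.13,.14,.15,.16): print(z,proj(t,[[.473,.273-.033,z],[.473,.273+.033,z],[.473,.273-.040,z],[.473,.273+.040,z]]).round(1).tolist())
```

```text
0.12 [[189.4, 455.0], [202.4, 485.7], [188.1, 451.9], [203.8, 489.0]]
0.13 [[186.5, 456.1], [199.5, 487.1], [185.2, 452.9], [200.9, 490.4]]
0.14 [[183.6, 457.3], [196.6, 488.5], [182.2, 454.0], [198.0, 491.9]]
0.15 [[180.6, 458.4], [193.6, 489.9], [179.2, 455.1], [195.1, 493.4]]
0.16 [[177.5, 459.6], [190.6, 491.4], [176.1, 456.3], [192.1, 494.9]]
```

Request:
{"name": "apply_moves", "arguments": {
  "plan": "0 0 0 0; 0 0 0 0; 0 0 0 0; 0 0 0 0; 0 0 0 0",
  "hand": 0.2
}}

```text
time: 8.82
tool_pos: [0.4734, 0.2734, 0.111]
orientation: [[-1.0, 0.008, 0.011], [0.008, 1.0, 0.012], [-0.011, 0.012, -1.0]]
contact_force: [-0.9, 0.2, 4.8]
grip_width: 0.432
```

Request:
{"name": "apply_moves", "arguments": {
  "plan": "0 0 -0.01 0; 0 0 -0.03 0; 0 0 -0.06 0; 0 0 -0.095 0; 0 0 -0.11 0"
}}

```text
time: 9.45
tool_pos: [0.4726, 0.2721, 0.2225]
orientation: [[-1.0, 0.008, 0.013], [0.008, 1.0, 0.013], [-0.013, 0.013, -1.0]]
contact_force: [-0.3, -0.2, -5.7]
grip_width: 0.427
```

Request:
{"name": "apply_moves", "arguments": {
  "plan": "0 -0.03 0 0; 0 -0.075 0 0; 0 -0.125 0 0; 0 -0.18 0 0; 0 -0.23 0 0"
}}

```text
time: 10.07
tool_pos: [0.4696, 0.0399, 0.2187]
orientation: [[-1.0, 0.009, 0.011], [0.009, 1.0, 0.012], [-0.011, 0.012, -1.0]]
contact_force: [0.9, 0.3, -5.0]
grip_width: 0.429
```

Request:
{"name": "apply_moves", "arguments": {
  "plan": "0 -0.04 0 0; 0 -0.06 0 0; 0 -0.06 0 0; 0 -0.06 0 0"
}}

```text
time: 10.58
tool_pos: [0.4687, -0.0189, 0.2175]
orientation: [[-1.0, 0.007, 0.01], [0.008, 1.0, 0.013], [-0.01, 0.013, -1.0]]
contact_force: [0.1, 0.4, -5.5]
grip_width: 0.425
```

Run:
```python
from h import *
s=snap("wrist");st=arm.read_state();p=np.array(st["tool_pos"]);R=np.array(st["orientation"]);print(p,st["grip_width"],st["contact_force"])
C={"500":(.465,-.110),"200":(.606,-.14),"100":(.622,-.303),"50":(.459,-.296)}
rr={"500":.023,"200":.018,"100":.015,"50":.013};L=[]
for k in H:
    c0=proj(s,[[*C[k],H[k][1]]])[0]
    for b in blobs(cmask(s["frame"],k,110,40),80):
        if np.hypot(*(b[1]-c0))<30:
            # hole centre: fill contour and subtract
            m=b[2].astype(np.uint8);cs,h=cv2.findContours(m,cv2.RETR_CCOMP,cv2.CHAIN_APPROX_NONE)
            o=max(cs,key=cv2.contourArea);x=[c for c,hh in zip(cs,h[0]) if hh[3]>=0];i=max(x,key=cv2.contourArea) if x else None
            q=at_z(s,cv2.minAreaRect(o)[0][::-1],H[k][1]);print(k,c0.round(1),b[1].round(1),"rect",q.round(4), "hole" ,at_z(s,cv2.minAreaRect(i)[0][::-1],H[k][1]).round(4) if i is not None else None)
    L+=[(*C[k],H[k][1],rr[k]+.004)]
L+=[(p[0],p[1],p[2]-.001+.045,.019),(p[0],p[1],p[2]-.001,.019)]
overlay(s,L,"pics/w8.png")
```

```text
[ 0.46882199 -0.01865017  0.21761768] 0.4298666884156902 [ 0.67381163 -0.07946152 -4.26331367]
500 [176.8 239.9] [173.  239.7] rect [ 0.4606 -0.1094  0.026 ] hole [ 0.4592 -0.1095  0.026 ]
200 [279.5 228.8] [264.8 222.9] rect [ 0.5919 -0.1416  0.021 ] hole None
100 [281.8 132.9] [277.1 132.9] rect [ 0.6151 -0.3005  0.018 ] hole [ 0.6157 -0.3024  0.018 ]
50 [176.3 116.5] [172.8 116.4] rect [ 0.455  -0.2953  0.016 ] hole [ 0.4547 -0.2947  0.016 ]
```

View pics/w8.png

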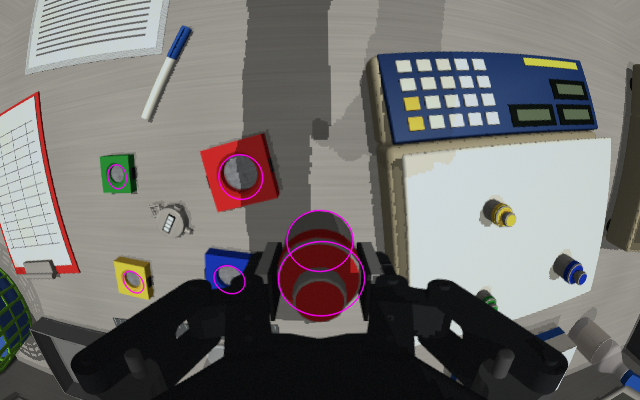

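Request:
{"name": "apply_moves", "arguments": {
  "plan": "0.004 -0.045 0 0; 0.008 -0.091 0.02 0; 0.008 -0.091 0.07 0; 0.008 -0.091 0.12 0; 0.008 -0.091 0.165 0"
}}

```text
time: 11.25
tool_pos: [0.4623, -0.1061, 0.0498]
orientation: [[-1.0, 0.005, 0.011], [0.005, 1.0, 0.013], [-0.011, 0.013, -1.0]]
contact_force: [1.0, 1.1, -5.9]
grip_width: 0.427
```

Request:
{"name": "apply_moves", "arguments": {
  "plan": "0 0 0 0; 0 0 0 0"
}}

```text
time: 11.5
tool_pos: [0.4636, -0.1055, 0.051]
orientation: [[-1.0, 0.003, 0.012], [0.003, 1.0, 0.013], [-0.012, 0.013, -1.0]]
contact_force: [0.2, 0.9, -4.0]
grip_width: 0.428
```

Run:
```python
from h import *
s=snap("wrist");st=arm.read_state();p=np.array(st["tool_pos"]);print(p,st["contact_force"])
overlay(s,[(.460,-.1095,.026,.027),(p[0],p[1],p[2]-.001+.045,.019),(p[0],p[1],p[2]-.001,.019)],"pics/w9.png")
cv2.imwrite("pics/w9.png",cv2.resize(cv2.imread("pics/w9.png")[120:320,200:440],None,fx=2.5,fy=2.5))
```

```text
[ 0.46419236 -0.10586962  0.05150254] [-0.23962586 -0.06262714 -4.76150406]
```

View pics/w9.png

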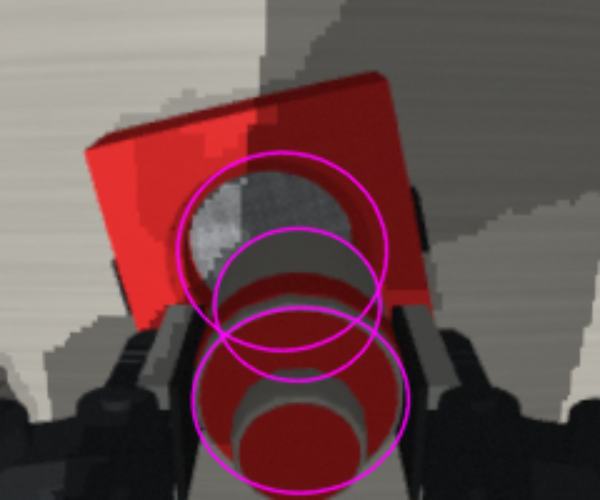

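Request:
{"name": "apply_moves", "arguments": {
  "plan": "0.004 -0.004 0.005 0; 0.004 -0.004 0.012 0; 0.004 -0.004 0.018 0; 0.004 -0.004 0.018 0"
}}

```text
time: 12.05
tool_pos: [0.46, -0.1095, 0.0329]
orientation: [[-1.0, 0.004, 0.013], [0.004, 1.0, 0.013], [-0.013, 0.013, -1.0]]
contact_force: [-0.4, -0.1, -5.8]
grip_width: 0.433
```

Run:
```python
from h import *
st=arm.read_state();print(st["tool_pos"],st["contact_force"])
```

```text
[ 0.4599777  -0.10950473  0.03291706] [-0.37527703 -0.09318438 -5.77031959]
```

Request:
{"name": "apply_moves", "arguments": {
  "plan": "0 0 0.004 0; 0 0 0.009 0; 0 0 0.014 0; 0 0 0.019 0; 0 0 0.019 0"
}}

```text
time: 12.68
tool_pos: [0.4598, -0.1092, 0.0135]
orientation: [[-1.0, 0.004, 0.012], [0.004, 1.0, 0.013], [-0.012, 0.013, -1.0]]
contact_force: [-0.2, -0.3, -5.0]
grip_width: 0.426
```

Request:
{"name": "apply_moves", "arguments": {
  "plan": "0 0 0.002 0; 0 0 0.004 0; 0 0 0.004 0"
}}

```text
time: 13.05
tool_pos: [0.4598, -0.1091, 0.0094]
orientation: [[-1.0, 0.004, 0.012], [0.004, 1.0, 0.013], [-0.012, 0.013, -1.0]]
contact_force: [0.8, -0.2, -4.2]
grip_width: 0.431
```

Request:
{"name": "apply_moves", "arguments": {
  "plan": "0 0 0.0015 0; 0 0 0.003 0; 0 0 0.003 0"
}}

```text
time: 13.42
tool_pos: [0.4602, -0.109, 0.0088]
orientation: [[-1.0, 0.004, 0.013], [0.004, 1.0, 0.015], [-0.013, 0.015, -1.0]]
contact_force: [-10.0, 2.3, 35.1]
grip_width: 0.426
```

Request:
{"name": "apply_moves", "arguments": {
  "plan": "0 0 -0.001 0; 0 0 -0.001 0"
}}

```text
time: 13.68
tool_pos: [0.4605, -0.1091, 0.01]
orientation: [[-1.0, 0.004, 0.013], [0.004, 1.0, 0.014], [-0.013, 0.014, -1.0]]
contact_force: [0.2, 0.3, -4.6]
grip_width: 0.433
```

Request:
{"name": "apply_moves", "arguments": {
  "plan": "0 0 0 0; 0 0 0 0; 0 0 0 0; 0 0 0 0",
  "hand": 0.65
}}

```text
time: 14.18
tool_pos: [0.4606, -0.1091, 0.01]
orientation: [[-1.0, 0.004, 0.013], [0.004, 1.0, 0.014], [-0.013, 0.015, -1.0]]
contact_force: [0.3, -0.2, -1.0]
grip_width: 0.65
```

Request:
{"name": "apply_moves", "arguments": {
  "plan": "0 0 -0.02 0; 0 0 -0.06 0; 0 0 -0.12 0; 0 0 -0.18 0; 0 0 -0.22 0"
}}

```text
time: 14.8
tool_pos: [0.4582, -0.1126, 0.2327]
orientation: [[-1.0, 0.004, 0.016], [0.005, 1.0, 0.014], [-0.016, 0.014, -1.0]]
contact_force: [-0.7, 0.6, -0.5]
grip_width: 0.648
```

Run:
```python
from h import *
s=snap("wrist");st=arm.read_state();p=np.array(st["tool_pos"]);print(p,st["contact_force"])
C={"500":(.460,-.1095),"200":(.606,-.14),"100":(.6155,-.302),"50":(.4547,-.295)}
L=[(.460,-.1095,.008+.045,.019),(.460,-.1095,.026,.027)]
for k in ("200","100","50"):
    c0=proj(s,[[*C[k],H[k][1]]])[0]
    for b in blobs(cmask(s["frame"],k,110,40),80):
        if np.hypot(*(b[1]-c0))<30:
            m=b[2].astype(np.uint8);cs,h=cv2.findContours(m,cv2.RETR_CCOMP,cv2.CHAIN_APPROX_NONE)
            o=max(cs,key=cv2.contourArea);x=[c for c,hh in zip(cs,h[0]) if hh[3]>=0];i=max(x,key=cv2.contourArea) if x else None
            q=at_z(s,cv2.minAreaRect(o)[0][::-1],H[k][1]);print(k,"rect",q.round(4), "hole" ,at_z(s,cv2.minAreaRect(i)[0][::-1],H[k][1]).round(4) if i is not None else None)
            L+=[(q[0],q[1],H[k][1],{"200":.022,"100":.019,"50":.017}[k])]
for b in blobs(cmask(s["frame"],"500",110,40),50): print(b[0],b[1],at_z(s,b[1],.053).round(4))
overlay(s,L,"pics/w10.png")
```

```text
[ 0.46072031 -0.1133384   0.23679425] [ 2.7619663  -0.73619907  3.14639366]
200 rect [ 0.598 -0.14   0.021] hole [ 0.5992 -0.1407  0.021 ]
100 rect [ 0.6059 -0.3031  0.018 ] hole None
50 rect [ 0.455  -0.2954  0.016 ] hole [ 0.455  -0.2962  0.016 ]
1815 [190.30909091  77.90192837] [ 0.4631 -0.4506  0.053 ]
3847 [176.50246946 316.47621523] [ 0.4548 -0.1126  0.053 ]
```

View pics/w10.png

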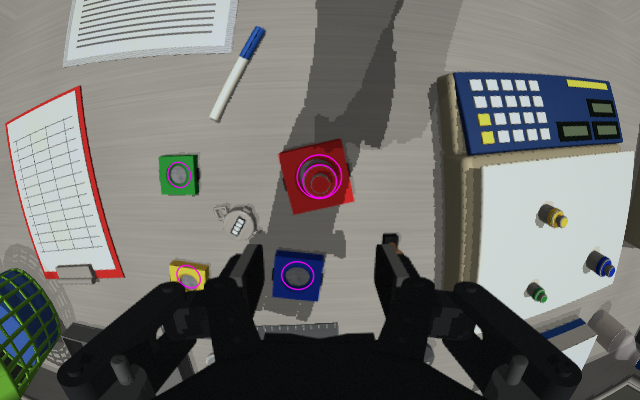

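The red weight stands in its case and its well circle overlays the picture. Next I move over the blue weight.

Request:
{"name": "apply_moves", "arguments": {
  "plan": "-0.01 0.05 0 0; -0.025 0.1 0 0; -0.04 0.155 0 0; -0.05 0.21 0 0; -0.06 0.26 0 0"
}}

```text
time: 15.48
tool_pos: [0.5219, 0.1484, 0.2415]
orientation: [[-1.0, 0.004, 0.022], [0.005, 1.0, 0.014], [-0.022, 0.014, -1.0]]
contact_force: [0.2, 0.3, 0.2]
grip_width: 0.644
```

Request:
{"name": "apply_moves", "arguments": {
  "plan": "-0.015 0.05 0 0; -0.025 0.1 0 0; -0.035 0.138 0 0; -0.035 0.138 0 0; -0.035 0.138 0 0"
}}

```text
time: 16.1
tool_pos: [0.5574, 0.285, 0.2436]
orientation: [[-1.0, 0.005, 0.022], [0.005, 1.0, 0.013], [-0.022, 0.013, -1.0]]
contact_force: [0.9, -0.9, -0.9]
grip_width: 0.65
```

```bash
cat >> h.py <<'E'
SH={"500":.045,"200":.033,"100":.027,"50":.022}
def wpos(k,xy,base=.11):
    s=snap("wrist");st=arm.read_state();p=np.array(st["tool_pos"]);R=np.array(st["orientation"])
    c0=proj(s,[[*xy,base+SH[k]]])[0]
    B=[b for b in blobs(cmask(s["frame"],k,110,40),10) if np.hypot(*(b[1]-c0))<40]
    for b in B: print(k,b[0],b[1].round(1),at_z(s,b[1],base+SH[k]).round(4))
    if not B: print("none");return
    b=max(B,key=lambda b:b[0]);q=at_z(s,b[1],base+SH[k]);d=R.T@(np.r_[q[:2],p[2]]-p)
    print("tcp",p.round(4),"F",np.round(st["contact_force"],1),"shift",d.round(4));return s
E
python3 -c "
from h import *
wpos('200',(.5555,.287))"
```

```text
200 55 [180.5 319.6] [0.5429 0.287  0.143 ]
200 507 [195.6 320.3] [0.5564 0.2876 0.143 ]
tcp [0.5576 0.2845 0.2439] F [-0.7 -0.3  0.2] shift [0.0012 0.0031 0.    ]
```

Request:
{"name": "apply_moves", "arguments": {
  "plan": "0.004 0.001 0.04 0; 0.004 0.001 0.08 0; 0.004 0.001 0.115 0; 0.004 0.001 0.135 0; 0.004 0.001 0.135 0"
}}

```text
time: 16.77
tool_pos: [0.556, 0.286, 0.108]
orientation: [[-1.0, 0.007, 0.02], [0.007, 1.0, 0.011], [-0.02, 0.012, -1.0]]
contact_force: [0.8, -0.4, 1.1]
grip_width: 0.647
```

Request:
{"name": "apply_moves", "arguments": {
  "plan": "0 0 0 0; 0 0 0 0; 0 0 0 0; 0 0 0 0",
  "hand": 0.1,
  "grip_force": 30
}}

```text
time: 17.27
tool_pos: [0.5571, 0.2864, 0.1097]
orientation: [[-1.0, 0.007, 0.023], [0.008, 1.0, 0.013], [-0.023, 0.013, -1.0]]
contact_force: [-0.0, -0.9, 6.7]
grip_width: 0.311
```

Request:
{"name": "apply_moves", "arguments": {
  "plan": "0 0 -0.01 0; 0 0 -0.03 0; 0 0 -0.06 0; 0 0 -0.095 0; 0 0 -0.11 0"
}}

```text
time: 17.9
tool_pos: [0.5557, 0.2856, 0.2228]
orientation: [[-1.0, 0.007, 0.026], [0.008, 1.0, 0.015], [-0.026, 0.015, -1.0]]
contact_force: [0.4, 0.6, -1.5]
grip_width: 0.308
```

Request:
{"name": "apply_moves", "arguments": {
  "plan": "-0.004 -0.04 0 0; -0.009 -0.09 0 0; -0.014 -0.145 0 0; -0.019 -0.2 0 0; -0.024 -0.255 0 0"
}}

```text
time: 18.52
tool_pos: [0.5775, 0.0287, 0.2196]
orientation: [[-1.0, 0.007, 0.026], [0.008, 1.0, 0.015], [-0.026, 0.015, -1.0]]
contact_force: [1.1, 0.4, -2.1]
grip_width: 0.309
```

Request:
{"name": "apply_moves", "arguments": {
  "plan": "-0.005 -0.055 0 0; -0.01 -0.11 0 0; -0.018 -0.17 0 0; -0.018 -0.17 0 0; -0.018 -0.17 0 0"
}}

```text
time: 19.15
tool_pos: [0.5938, -0.141, 0.2171]
orientation: [[-1.0, 0.008, 0.025], [0.008, 1.0, 0.016], [-0.025, 0.016, -1.0]]
contact_force: [-0.4, 0.6, -2.3]
grip_width: 0.307
```

```bash
cat >> h.py <<'E'
def shift(x,y,z):
    st=arm.read_state();p=np.array(st["tool_pos"]);R=np.array(st["orientation"]);print("tcp",p.round(4),"F",np.round(st["contact_force"],1),"w",round(st["grip_width"],3),"shift",(R.T@(np.array([x,y,z])-p)).round(4))
E
python3 -c "
from h import *
shift(.598,-.1405,.035)"
```

```text
tcp [ 0.5938 -0.141   0.2171] F [-0.4  0.6 -2.3] w 0.307 shift [ 0.0003 -0.0023  0.1822]
```

Request:
{"name": "apply_moves", "arguments": {
  "plan": "-0.001 -0.002 0.05 0; -0.001 -0.002 0.1 0; -0.001 -0.002 0.15 0; -0.001 -0.002 0.18 0; -0.001 -0.002 0.18 0"
}}

```text
time: 19.77
tool_pos: [0.5973, -0.1375, 0.035]
orientation: [[-1.0, 0.005, 0.02], [0.005, 1.0, 0.018], [-0.02, 0.018, -1.0]]
contact_force: [-0.0, -0.2, -2.5]
grip_width: 0.309
```

Run:
```python
from h import *
shift(.5995,-.1405,.011)
s=snap("wrist");p=np.array(arm.read_state()["tool_pos"])
overlay(s,[(.5995,-.1405,.021,.022),(p[0]-.0007,p[1],p[2]+.0335,.014)],"pics/w11.png")
cv2.imwrite("pics/w11.png",cv2.resize(cv2.imread("pics/w11.png")[120:320,200:440],None,fx=2.5,fy=2.5))
```

```text
tcp [ 0.5973 -0.1375  0.035 ] F [-0.  -0.2 -2.5] w 0.309 shift [-0.0017 -0.0034  0.0239]
```

View pics/w11.png

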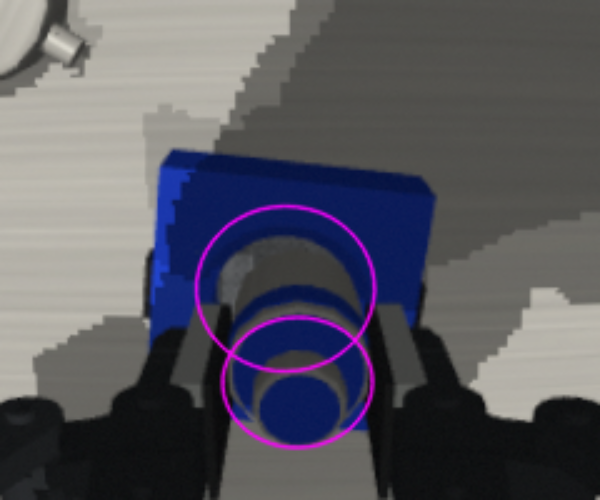

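Request:
{"name": "apply_moves", "arguments": {
  "plan": "-0.001 -0.0034 0.002 0; -0.0017 -0.0034 0.008 0; -0.0017 -0.0034 0.014 0; -0.0017 -0.0034 0.02 0; -0.0017 -0.0034 0.023 0"
}}

```text
time: 20.45
tool_pos: [0.6009, -0.1413, 0.0134]
orientation: [[-1.0, 0.006, 0.023], [0.006, 1.0, 0.017], [-0.023, 0.017, -1.0]]
contact_force: [-0.2, 0.4, -1.3]
grip_width: 0.311
```

Request:
{"name": "apply_moves", "arguments": {
  "plan": "0 0 0.0015 0; 0 0 0.003 0; 0 0 0.003 0"
}}

```text
time: 20.82
tool_pos: [0.601, -0.1413, 0.0103]
orientation: [[-1.0, 0.006, 0.023], [0.006, 1.0, 0.017], [-0.023, 0.017, -1.0]]
contact_force: [-0.4, 0.1, -1.8]
grip_width: 0.309
```

Request:
{"name": "apply_moves", "arguments": {
  "plan": "0.0005 0 0.001 0; 0.001 0 0.0022 0; 0.001 0 0.0022 0"
}}

```text
time: 21.2
tool_pos: [0.6004, -0.1412, 0.0082]
orientation: [[-1.0, 0.006, 0.023], [0.006, 1.0, 0.017], [-0.023, 0.017, -1.0]]
contact_force: [0.6, 0.7, -2.1]
grip_width: 0.308
```

Request:
{"name": "apply_moves", "arguments": {
  "plan": "0 0 0 0; 0 0 0 0; 0 0 0 0; 0 0 0 0",
  "hand": 0.6
}}

```text
time: 21.7
tool_pos: [0.6004, -0.1412, 0.0083]
orientation: [[-1.0, 0.006, 0.023], [0.006, 1.0, 0.017], [-0.023, 0.017, -1.0]]
contact_force: [-0.7, -0.6, 0.4]
grip_width: 0.603
```

Request:
{"name": "apply_moves", "arguments": {
  "plan": "0 0 -0.02 0; 0 0 -0.06 0; 0 0 -0.12 0; 0 0 -0.18 0; 0 0 -0.22 0"
}}

```text
time: 22.32
tool_pos: [0.5961, -0.1455, 0.233]
orientation: [[-1.0, 0.006, 0.028], [0.006, 1.0, 0.016], [-0.028, 0.016, -0.999]]
contact_force: [-0.1, 0.6, -1.4]
grip_width: 0.599
```

```bash
python3 -c "
from h import *
s=wpos('200',(.5995,-.1405),.008)
cv2.imwrite('pics/w12.png',s['frame'])
shift(.481,.160,.24)"
```

```text
200 2660 [177.5 320. ] [ 0.5985 -0.141   0.041 ]
tcp [ 0.5985 -0.1465  0.2379] F [ 2.4 -2.1  4. ] shift [0.     0.0055 0.0001]
tcp [ 0.5985 -0.1465  0.2379] F [ 2.4 -2.1  4. ] w 0.597 shift [ 0.1195  0.3057 -0.0016]
```

Request:
{"name": "apply_moves", "arguments": {
  "plan": "0.018 0.045 0 0; 0.04 0.1 0 0; 0.06 0.15 0 0; 0.08 0.205 0 0; 0.1 0.256 0 0",
  "hand": 0.5
}}

```text
time: 23.0
tool_pos: [0.4994, 0.1119, 0.2395]
orientation: [[-0.999, 0.006, 0.037], [0.007, 1.0, 0.016], [-0.036, 0.016, -0.999]]
contact_force: [0.2, 0.2, 0.9]
grip_width: 0.501
```

Request:
{"name": "apply_moves", "arguments": {
  "plan": "0.02 0.045 0 0; 0.02 0.05 0 0; 0.02 0.05 0 0; 0.02 0.05 0 0"
}}

```text
time: 23.5
tool_pos: [0.4804, 0.1603, 0.2399]
orientation: [[-0.999, 0.009, 0.037], [0.01, 1.0, 0.015], [-0.037, 0.016, -0.999]]
contact_force: [-0.5, 0.4, 0.1]
grip_width: 0.495
```

```bash
python3 -c "
from h import *
wpos('100',(.481,.160));shift(.481,.160,.108)"
```

```text
100 49 [185.1 314.2] [0.472  0.1579 0.137 ]
100 286 [196.7 315. ] [0.4826 0.1585 0.137 ]
tcp [0.4803 0.1604 0.2398] F [ 0.5  0.2 -0. ] shift [-0.0023 -0.0019  0.0001]
tcp [0.4803 0.1604 0.2398] F [ 0.5  0.2 -0. ] w 0.497 shift [ 0.0042 -0.0024  0.1317]
```

Request:
{"name": "apply_moves", "arguments": {
  "plan": "0.001 -0.002 0.04 0; 0.0026 -0.004 0.08 0; 0.0026 -0.004 0.115 0; 0.0026 -0.004 0.1325 0; 0.0026 -0.004 0.1325 0"
}}

```text
time: 24.18
tool_pos: [0.482, 0.1569, 0.1061]
orientation: [[-0.999, 0.011, 0.034], [0.011, 1.0, 0.014], [-0.034, 0.014, -0.999]]
contact_force: [-0.0, 0.3, -0.0]
grip_width: 0.5
```

Request:
{"name": "apply_moves", "arguments": {
  "plan": "0 0 0 0; 0 0 0 0; 0 0 0 0; 0 0 0 0",
  "hand": 0.05,
  "grip_force": 25
}}

```text
time: 24.68
tool_pos: [0.4829, 0.1567, 0.107]
orientation: [[-0.999, 0.011, 0.036], [0.012, 1.0, 0.014], [-0.036, 0.014, -0.999]]
contact_force: [0.1, -2.3, 6.5]
grip_width: 0.241
```

Request:
{"name": "apply_moves", "arguments": {
  "plan": "0 0 -0.01 0; 0 0 -0.03 0; 0 0 -0.06 0; 0 0 -0.095 0; 0 0 -0.11 0"
}}

```text
time: 25.3
tool_pos: [0.4795, 0.1557, 0.2189]
orientation: [[-0.999, 0.011, 0.039], [0.012, 1.0, 0.015], [-0.038, 0.016, -0.999]]
contact_force: [0.9, -0.3, -1.3]
grip_width: 0.235
```

```bash
python3 -c "
from h import *
shift(.615,-.302,.217)"
```

```text
tcp [0.4795 0.1557 0.2189] F [ 0.9 -0.3 -1.3] w 0.235 shift [-1.406e-01 -4.562e-01  2.000e-04]
```

Request:
{"name": "apply_moves", "arguments": {
  "plan": "-0.01 -0.045 0 0; -0.025 -0.1 0 0; -0.04 -0.155 0 0; -0.055 -0.21 0 0; -0.07 -0.262 0 0"
}}

```text
time: 25.92
tool_pos: [0.5464, -0.1086, 0.217]
orientation: [[-0.999, 0.011, 0.038], [0.012, 1.0, 0.016], [-0.038, 0.016, -0.999]]
contact_force: [0.2, 0.1, -0.6]
grip_width: 0.238
```

Request:
{"name": "apply_moves", "arguments": {
  "plan": "-0.01 -0.055 0 0; -0.02 -0.11 0 0; -0.02 -0.11 0 0; -0.02 -0.11 0 0"
}}

```text
time: 26.42
tool_pos: [0.5647, -0.2177, 0.2151]
orientation: [[-0.999, 0.011, 0.036], [0.011, 1.0, 0.017], [-0.036, 0.017, -0.999]]
contact_force: [0.4, 0.6, -1.7]
grip_width: 0.24
```

```bash
cat >> h.py <<'E'
def cpos(k,xy):
    s=snap("wrist");c0=proj(s,[[*xy,H[k][1]]])[0]
    for b in blobs(cmask(s["frame"],k,110,40),80):
        if np.hypot(*(b[1]-c0))<35:
            m=b[2].astype(np.uint8);cs,h=cv2.findContours(m,cv2.RETR_CCOMP,cv2.CHAIN_APPROX_NONE)
            o=max(cs,key=cv2.contourArea);x=[c for c,hh in zip(cs,h[0]) if hh[3]>=0];i=max(x,key=cv2.contourArea) if x else None
            print(k,b[0],c0.round(1),"rect",at_z(s,cv2.minAreaRect(o)[0][::-1],H[k][1]).round(4), "hole" ,at_z(s,cv2.minAreaRect(i)[0][::-1],H[k][1]).round(4) if i is not None else None)
    return s
E
python3 -c "
from h import *
s=cpos('100',(.616,-.302));cpos('50',(.455,-.2955));shift(.615,-.302,.217)
overlay(s,[(.616,-.302,.018,.019),(.455,-.2955,.016,.017),(.5995,-.1405,.041,.014),(.46,-.1095,.053,.019)],'pics/w13.png')"
```

```text
100 1855 [215.5 248.7] rect [ 0.617  -0.3054  0.018 ] hole [ 0.617  -0.3053  0.018 ]
50 1586 [ 82.2 246.8] rect [ 0.4558 -0.2982  0.016 ] hole [ 0.4564 -0.2976  0.016 ]
tcp [ 0.5652 -0.2166  0.2155] F [-0.1  0.9 -1.3] w 0.237 shift [-0.0506 -0.0849 -0.0011]
```

View pics/w13.png

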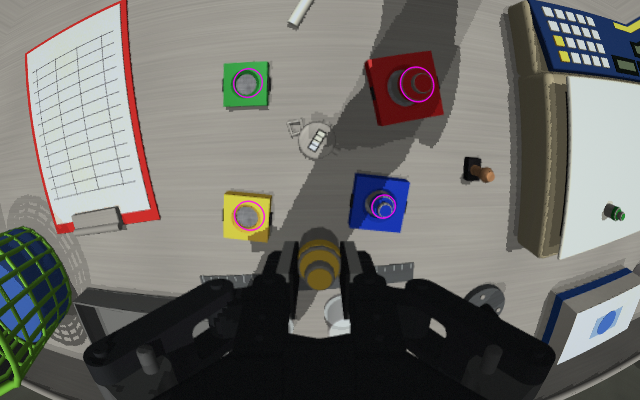

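Request:
{"name": "apply_moves", "arguments": {
  "plan": "-0.025 -0.04 0 0; -0.05 -0.06 0.03 0; -0.053 -0.06 0.08 0; -0.055 -0.06 0.1 0; -0.055 -0.06 0.1 0"
}}

```text
time: 27.15
tool_pos: [0.6227, -0.2735, 0.1155]
orientation: [[-0.999, 0.007, 0.034], [0.007, 1.0, 0.019], [-0.034, 0.019, -0.999]]
contact_force: [0.2, -0.9, -0.0]
grip_width: 0.243
```

```bash
python3 -c "
from h import *
s=cpos('100',(.616,-.302));shift(.617,-.305,.03);shift(.616,-.302,.03)
cv2.imwrite('pics/w14.png',s['frame'])"
```

```text
100 3722 [189.2 283.8] rect [ 0.618  -0.3062  0.018 ] hole [ 0.6178 -0.306   0.018 ]
tcp [ 0.6237 -0.2746  0.1174] F [-0.6 -0.7 -0.3] w 0.24 shift [ 0.0097 -0.032   0.0865]
tcp [ 0.6237 -0.2746  0.1174] F [-0.6 -0.7 -0.3] w 0.24 shift [ 0.0107 -0.029   0.0865]
```

Request:
{"name": "apply_moves", "arguments": {
  "plan": "0.006 -0.016 0.01 0; 0.009 -0.032 0.04 0; 0.009 -0.032 0.07 0; 0.009 -0.032 0.08 0; 0.009 -0.032 0.08 0"
}}

```text
time: 27.82
tool_pos: [0.6175, -0.3056, 0.037]
orientation: [[-0.999, 0.007, 0.038], [0.008, 1.0, 0.017], [-0.037, 0.017, -0.999]]
contact_force: [-0.4, 0.4, -1.7]
grip_width: 0.24
```

```bash
python3 -c "
from h import *
s=cpos('100',(.6175,-.305));shift(.6175,-.305,.012);p=np.array(arm.read_state()['tool_pos'])
overlay(s,[(.6175,-.305,.018,.019),(p[0],p[1],p[2]+.003+.027,.011)],'pics/w15.png')
cv2.imwrite('pics/w15.png',cv2.resize(cv2.imread('pics/w15.png')[140:300,220:420],None,fx=3,fy=3))"
```

```text
100 4824 [229.7 319.5] rect [ 0.6116 -0.3057  0.018 ] hole None
100 519 [229.7 319.5] rect [ 0.6415 -0.3052  0.018 ] hole None
tcp [ 0.6181 -0.3058  0.0378] F [-0.3 -1.2 -0.1] w 0.243 shift [0.0016 0.0004 0.0258]
```

View pics/w15.png

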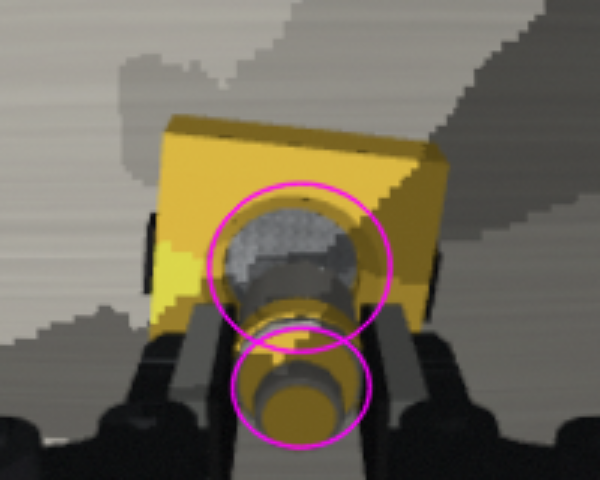

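Request:
{"name": "apply_moves", "arguments": {
  "plan": "0.001 -0.001 0.005 0; 0.0016 -0.001 0.012 0; 0.0016 -0.001 0.018 0; 0.0016 -0.001 0.024 0; 0.0016 -0.001 0.027 0"
}}

```text
time: 28.5
tool_pos: [0.6173, -0.3061, 0.0101]
orientation: [[-0.999, 0.007, 0.038], [0.008, 1.0, 0.017], [-0.038, 0.017, -0.999]]
contact_force: [-1.2, -0.4, -0.4]
grip_width: 0.238
```

Request:
{"name": "apply_moves", "arguments": {
  "plan": "0 0 0.001 0; 0 0 0.0025 0; 0 0 0.004 0; 0 0 0.004 0"
}}

```text
time: 29.0
tool_pos: [0.6174, -0.306, 0.006]
orientation: [[-0.999, 0.007, 0.038], [0.008, 1.0, 0.017], [-0.038, 0.017, -0.999]]
contact_force: [-0.5, -0.2, -0.9]
grip_width: 0.24
```

Request:
{"name": "apply_moves", "arguments": {
  "plan": "0 0 0.0005 0; 0 0 0.0005 0; 0 0 0.0005 0; 0 0 0.0005 0",
  "hand": 0.5
}}

```text
time: 29.5
tool_pos: [0.6175, -0.3061, 0.0056]
orientation: [[-0.999, 0.007, 0.038], [0.008, 1.0, 0.017], [-0.038, 0.017, -0.999]]
contact_force: [0.6, -0.1, -0.4]
grip_width: 0.498
```

Request:
{"name": "apply_moves", "arguments": {
  "plan": "0 0 -0.02 0; 0 0 -0.06 0; 0 0 -0.12 0; 0 0 -0.18 0; 0 0 -0.22 0"
}}

```text
time: 30.12
tool_pos: [0.6098, -0.3108, 0.2306]
orientation: [[-0.999, 0.008, 0.043], [0.008, 1.0, 0.014], [-0.043, 0.015, -0.999]]
contact_force: [0.7, 0.8, -0.5]
grip_width: 0.503
```

```bash
python3 -c "
from h import *
s=cpos('50',(.456,-.298));cv2.imwrite('pics/w16.png',s['frame']);shift(.587,.168,.24)"
```

```text
50 1501 [ 44.3 325.7] rect [ 0.4573 -0.2992  0.016 ] hole [ 0.4569 -0.2989  0.016 ]
tcp [ 0.6118 -0.3123  0.2359] F [ 1.5 -2.1  3.7] w 0.502 shift [2.870e-02 4.801e-01 2.000e-04]
```

Request:
{"name": "apply_moves", "arguments": {
  "plan": "0.003 0.045 0 0; 0.006 0.1 0 0; 0.01 0.155 0 0; 0.013 0.21 0 0; 0.016 0.265 0 0"
}}

```text
time: 30.8
tool_pos: [0.5978, -0.0456, 0.2397]
orientation: [[-0.999, 0.008, 0.051], [0.009, 1.0, 0.012], [-0.051, 0.012, -0.999]]
contact_force: [0.8, 0.2, -0.3]
grip_width: 0.5
```

Request:
{"name": "apply_moves", "arguments": {
  "plan": "0.003 0.055 0 0; 0.006 0.11 0 0; 0.01 0.165 0 0; 0.013 0.214 0 0; 0.013 0.214 0 0",
  "hand": 0.42
}}

```text
time: 31.42
tool_pos: [0.5856, 0.1743, 0.2425]
orientation: [[-0.999, 0.001, 0.051], [0.001, 1.0, 0.015], [-0.051, 0.015, -0.999]]
contact_force: [0.6, -0.6, 0.7]
grip_width: 0.418
```

Request:
{"name": "apply_moves", "arguments": {
  "plan": "0 0 0 0"
}}

```text
time: 31.55
tool_pos: [0.5858, 0.1732, 0.2432]
orientation: [[-0.999, 0.001, 0.052], [0.002, 1.0, 0.014], [-0.052, 0.014, -0.999]]
contact_force: [0.3, -0.5, -0.1]
grip_width: 0.422
```

```bash
python3 -c "
from h import *
wpos('50',(.587,.168));shift(.587,.168,.105)"
```

```text
50 12 [181.5 308.4] [0.5778 0.1653 0.132 ]
50 55 [187.1 311.4] [0.583  0.1679 0.132 ]
50 67 [194.1 311.8] [0.5897 0.1682 0.132 ]
tcp [0.5858 0.1738 0.2433] F [-0.2  2.   0.1] shift [-0.0039 -0.0056  0.0001]
tcp [0.5858 0.1738 0.2433] F [-0.2  2.   0.1] w 0.422 shift [ 0.006  -0.008   0.1381]
```

Request:
{"name": "apply_moves", "arguments": {
  "plan": "0.003 -0.004 0.04 0; 0.006 -0.008 0.08 0; 0.006 -0.008 0.115 0; 0.006 -0.008 0.138 0; 0.006 -0.008 0.138 0"
}}

```text
time: 32.22
tool_pos: [0.586, 0.166, 0.1038]
orientation: [[-0.999, 0.003, 0.049], [0.004, 1.0, 0.013], [-0.049, 0.014, -0.999]]
contact_force: [0.7, 0.8, 0.5]
grip_width: 0.419
```

```bash
python3 -c "
from h import *
wpos('50',(.587,.168));shift(.587,.168,.105)"
```

```text
50 24 [246.5 323.5] [0.5753 0.1677 0.132 ]
50 85 [251.4 329.3] [0.5779 0.1705 0.132 ]
50 221 [262.1 323.9] [0.5837 0.1679 0.132 ]
50 231 [277.9 324.8] [0.5928 0.1684 0.132 ]
tcp [0.5871 0.1665 0.1053] F [ 0.5 -0.4  0.5] shift [-0.0056  0.0019  0.0003]
tcp [0.5871 0.1665 0.1053] F [ 0.5 -0.4  0.5] w 0.422 shift [0.0001 0.0014 0.0003]
```

Request:
{"name": "apply_moves", "arguments": {
  "plan": "0 0.001 0 0; 0 0.001 0 0; 0 0.001 0 0; 0 0.001 0 0",
  "hand": 0.03,
  "grip_force": 22
}}

```text
time: 32.78
tool_pos: [0.5883, 0.1675, 0.1067]
orientation: [[-0.999, 0.003, 0.054], [0.004, 1.0, 0.015], [-0.054, 0.015, -0.998]]
contact_force: [1.1, -1.2, 7.1]
grip_width: 0.182
```

Request:
{"name": "apply_moves", "arguments": {
  "plan": "0 0 -0.01 0; 0 0 -0.03 0; 0 0 -0.06 0; 0 0 -0.095 0; 0 0 -0.11 0"
}}

```text
time: 33.4
tool_pos: [0.5832, 0.1662, 0.219]
orientation: [[-0.998, 0.003, 0.057], [0.004, 1.0, 0.016], [-0.057, 0.016, -0.998]]
contact_force: [0.1, 0.5, 0.1]
grip_width: 0.182
```

```bash
python3 -c "
from h import *
wpos('50',(.587,.168),.22);shift(.457,-.25,.217)"
```

```text
50 133 [243.6 318.5] [0.5731 0.1655 0.242 ]
50 244 [255.8 318.7] [0.5799 0.1656 0.242 ]
50 249 [270.9 318.7] [0.5887 0.1656 0.242 ]
tcp [0.5836 0.1663 0.2199] F [-0.1  0.3  0.9] shift [-0.0051 -0.0007  0.0003]
tcp [0.5836 0.1663 0.2199] F [-0.1  0.3  0.9] w 0.188 shift [ 0.1249 -0.4167 -0.0114]
```

Request:
{"name": "apply_moves", "arguments": {
  "plan": "0.012 -0.045 0 0; 0.028 -0.1 0 0; 0.044 -0.15 0 0; 0.06 -0.2 0 0; 0.075 -0.25 0 0"
}}

```text
time: 34.08
tool_pos: [0.5066, -0.0847, 0.2104]
orientation: [[-0.998, 0.003, 0.057], [0.004, 1.0, 0.017], [-0.057, 0.017, -0.998]]
contact_force: [0.1, -1.1, 0.2]
grip_width: 0.185
```

Request:
{"name": "apply_moves", "arguments": {
  "plan": "0.016 -0.055 0 0; 0.033 -0.11 0 0; 0.05 -0.167 0 0; 0.05 -0.167 0.03 0; 0.05 -0.167 0.08 0"
}}

```text
time: 34.7
tool_pos: [0.4614, -0.2514, 0.1244]
orientation: [[-0.998, 0.005, 0.06], [0.006, 1.0, 0.015], [-0.06, 0.016, -0.998]]
contact_force: [1.5, 1.0, -1.1]
grip_width: 0.185
```

Request:
{"name": "apply_moves", "arguments": {
  "plan": "0 0 0.02 0; 0 0 0.02 0; 0 0 0.02 0"
}}

```text
time: 35.08
tool_pos: [0.4629, -0.2513, 0.1049]
orientation: [[-0.998, 0.005, 0.06], [0.006, 1.0, 0.015], [-0.06, 0.015, -0.998]]
contact_force: [0.4, 0.5, -0.3]
grip_width: 0.189
```

```bash
python3 -c "
from h import *
cpos('50',(.457,-.2985));shift(.457,-.2985,.035)"
```

```text
50 3121 [190.3 261.2] rect [ 0.4541 -0.2989  0.016 ] hole [ 0.4543 -0.2979  0.016 ]
tcp [ 0.4632 -0.2514  0.1053] F [-0.9 -0.1 -0.2] w 0.187 shift [ 0.0102 -0.0481  0.0691]
```

Request:
{"name": "apply_moves", "arguments": {
  "plan": "0.008 -0.025 0.01 0; 0.0115 -0.048 0.03 0; 0.0115 -0.048 0.055 0; 0.0115 -0.048 0.069 0; 0.0115 -0.048 0.069 0"
}}

```text
time: 35.75
tool_pos: [0.4557, -0.2978, 0.0349]
orientation: [[-0.998, 0.004, 0.061], [0.005, 1.0, 0.015], [-0.061, 0.016, -0.998]]
contact_force: [-0.3, -0.0, -1.1]
grip_width: 0.186
```

```bash
python3 -c "
from h import *
s=cpos('50',(.4555,-.2985));shift(.4555,-.2985,.01);p=np.array(arm.read_state()['tool_pos'])
overlay(s,[(.4555,-.2985,.016,.017),(p[0]-.0005,p[1],p[2]+.0035+.022,.009)],'pics/w17.png')
cv2.imwrite('pics/w17.png',cv2.resize(cv2.imread('pics/w17.png')[140:300,220:420],None,fx=3,fy=3))"
```

```text
50 3926 [228.8 317.4] rect [ 0.4476 -0.299   0.016 ] hole None
50 147 [228.8 317.4] rect [ 0.4669 -0.2975  0.016 ] hole None
50 240 [228.8 317.4] rect [ 0.4763 -0.2973  0.016 ] hole None
tcp [ 0.4561 -0.2981  0.0355] F [ 0.3  0.5 -0.7] w 0.184 shift [ 0.0021 -0.0008  0.0254]
```

View pics/w17.png

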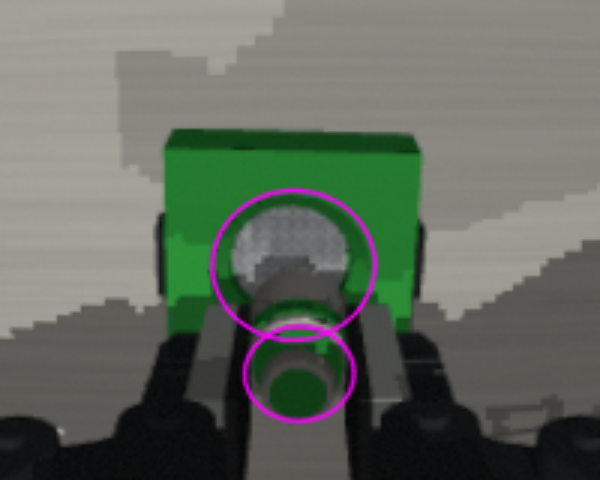

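Request:
{"name": "apply_moves", "arguments": {
  "plan": "0.001 -0.0015 0.004 0; 0.0018 -0.0015 0.01 0; 0.002 -0.0015 0.017 0; 0.002 -0.0015 0.023 0; 0.002 -0.0015 0.026 0"
}}

```text
time: 36.42
tool_pos: [0.4555, -0.2991, 0.0089]
orientation: [[-0.998, 0.004, 0.061], [0.005, 1.0, 0.015], [-0.061, 0.015, -0.998]]
contact_force: [0.2, 0.6, -1.4]
grip_width: 0.184
```

Request:
{"name": "apply_moves", "arguments": {
  "plan": "0 0 0.001 0; 0 0 0.0025 0; 0 0 0.004 0; 0 0 0.004 0"
}}

```text
time: 36.92
tool_pos: [0.4559, -0.2991, 0.005]
orientation: [[-0.998, 0.004, 0.061], [0.005, 1.0, 0.015], [-0.061, 0.015, -0.998]]
contact_force: [-0.2, 1.3, 0.2]
grip_width: 0.186
```

Release it, lift off clear, and check all four numerically, since my picture allowance is used up.

Request:
{"name": "apply_moves", "arguments": {
  "plan": "0 0 0 0; 0 0 0 0; 0 0 0 0; 0 0 0 0",
  "hand": 0.4
}}

```text
time: 37.42
tool_pos: [0.4559, -0.2991, 0.005]
orientation: [[-0.998, 0.004, 0.061], [0.005, 1.0, 0.015], [-0.061, 0.015, -0.998]]
contact_force: [-0.1, -1.0, 0.5]
grip_width: 0.401
```

Request:
{"name": "apply_moves", "arguments": {
  "plan": "0 0 -0.02 0; 0 0 -0.06 0; 0 0 -0.12 0; 0 0 -0.18 0; 0 0 -0.24 0"
}}

```text
time: 38.05
tool_pos: [0.4406, -0.3027, 0.2478]
orientation: [[-0.998, 0.005, 0.062], [0.006, 1.0, 0.015], [-0.062, 0.015, -0.998]]
contact_force: [0.7, 0.2, 0.7]
grip_width: 0.398
```

Request:
{"name": "apply_moves", "arguments": {
  "plan": "0.01 0.05 0 0; 0.02 0.1 0 0; 0.02 0.1 0 0; 0.02 0.1 0 0; 0.02 0.1 0 0"
}}

```text
time: 38.67
tool_pos: [0.4211, -0.2038, 0.2485]
orientation: [[-0.998, 0.007, 0.063], [0.007, 1.0, 0.014], [-0.063, 0.014, -0.998]]
contact_force: [-1.2, 0.4, 0.1]
grip_width: 0.401
```

Run:
```python
from h import *
st=arm.read_state();print(st["tool_pos"],st["contact_force"])
C={"500":(.460,-.1095),"200":(.5995,-.141),"100":(.6175,-.3055),"50":(.4557,-.2985)}
for c in ("wrist","top","scene"):
    s=snap(c)
    for n in ("weight_500","mandrel"):
        for r in arm.silhouettes(n,c)[:6]:
            ctr=r["centre"]; 
            if n=="mandrel": print(c,n,round(r["confidence"],2),at_z(s,ctr,.05).round(3));continue
            a=[at_z(s,ctr,.008+H[k][0]*.6) for k in H]
            k,p=min(zip(H,a),key=lambda t:np.hypot(*(t[1][:2]-C[t[0]])))
            ys,xs=np.where(r["region"]);print(c,k,round(r["confidence"],2),(p[:2]-C[k]).round(4),"box",ys.min(),ys.max(),xs.min(),xs.max(),"pred",[proj(s,[[*C[k],.008+h*H[k][0]]])[0].round(0).tolist() for h in (.3,1)])
```

```text
[ 0.42106891 -0.20383384  0.24847827] [-1.18376458  0.35002838  0.13438447]
wrist 50 0.77 [-0.0037  0.0012] box 181 199 237 252 pred [[190.0, 245.0], [195.0, 242.0]]
wrist 500 0.57 [-0.0019 -0.0063] box 177 213 374 408 pred [[194.0, 388.0], [204.0, 397.0]]
wrist mandrel 0.5 [0.765 0.008 0.05 ]
top 500 0.65 [-0.0001  0.0087] box 262 275 353 367 pred [[268.0, 360.0], [269.0, 361.0]]
top 100 0.59 [0.0046 0.0041] box 204 211 426 435 pred [[208.0, 430.0], [207.0, 433.0]]
top 50 0.47 [ 0.0008 -0.0013] box 266 271 428 434 pred [[268.0, 430.0], [268.0, 432.0]]
scene 100 0.68 [0.0047 0.0033] box 158 171 210 219 pred [[166.0, 215.0], [159.0, 213.0]]
scene 50 0.62 [-0.0043 -0.0021] box 120 131 252 258 pred [[127.0, 255.0], [121.0, 254.0]]
scene 500 0.5 [0.0002 0.0024] box 138 160 308 323 pred [[152.0, 315.0], [140.0, 315.0]]
scene mandrel 0.96 [0.8   0.055 0.05 ]
scene mandrel 0.29 [ 0.472 -0.108  0.05 ]
```

Request:
{"name": "apply_moves", "arguments": {
  "plan": "-0.05 0 0 0; -0.09 0 0 0; -0.09 0 0 0; -0.09 0 0 0; -0.09 0 0 0"
}}

```text
time: 39.75
tool_pos: [0.5097, -0.2036, 0.2535]
orientation: [[-0.998, 0.006, 0.062], [0.007, 1.0, 0.015], [-0.062, 0.015, -0.998]]
contact_force: [0.0, 0.6, -0.6]
grip_width: 0.403
```

Run:
```python
from h import *
C={"500":(.460,-.1095),"200":(.5995,-.141),"100":(.6175,-.3055),"50":(.4557,-.2985)}
s=snap("wrist")
for r in arm.silhouettes("weight_200","wrist")[:8]:
    k,p=min([(k,at_z(s,r["centre"],.008+H[k][0]*.6)) for k in H],key=lambda t:np.hypot(*(t[1][:2]-C[t[0]])))
    ys,xs=np.where(r["region"]);print(k,round(r["confidence"],2),(p[:2]-C[k]).round(4),"box",ys.min(),ys.max(),xs.min(),xs.max(),"pred",[proj(s,[[*C[k],.008+h*H[k][0]]])[0].round(0).tolist() for h in (.3,1)])
print(arm.read_state()["tool_pos"],arm.read_state()["contact_force"])
```

```text
200 0.95 [-0.0006 -0.0018] box 218 242 351 374 pred [[227.0, 362.0], [237.0, 366.0]]
100 0.74 [-0.002  -0.0011] box 231 251 236 253 pred [[240.0, 245.0], [248.0, 241.0]]
50 0.63 [-0.0039 -0.0016] box 116 130 233 249 pred [[124.0, 242.0], [125.0, 238.0]]
500 0.6 [ 0.0013 -0.0063] box 110 143 375 411 pred [[126.0, 390.0], [129.0, 399.0]]
50 0.2 [0.0072 0.0072] box 104 144 222 264 pred [[124.0, 242.0], [125.0, 238.0]]
[ 0.51005528 -0.20344132  0.2536913 ] [-0.06257912 -0.36801983  0.23647035]
```

```bash
python3 -c "
from rig import arm
print(arm.hand_in())"
```

```text
the job is handed in; nothing more can be done
None
```

I moved all four check weights from the pan into the wells of their own cases and handed the job in at about 40 s. No verdict was reported, so I don't know the official result.

**Last checks:**
- **Position:** the final wrist camera check found every weight at its own case, within about 2 mm (blue), 2.3 mm (yellow), 4.2 mm (green) and 6.4 mm (red) of the measured well centre. The limit is 9 mm. The outlines agree with weights standing upright and fully down.
- **Gripper:** it was clear of everything, with contact force near zero.
- **Mandrel:** the arm never came near it. The scene camera puts it within about 5 mm of where it started. A low-confidence wrist detection, partly hidden by the gripper, disagreed by about 5 cm.

**What went wrong or disagreed:**
- **Red weight, first try:** the fingertips stood about 4 cm higher than the reported tool position and stated tip length imply. My first attempt closed on its knob and briefly tilted it. It settled upright again, and I gripped lower from then on.
- **Red weight's position:** the cameras disagreed by up to about 9 mm. A low-confidence detection from above was 8.7 mm off, while the scene view was 2.4 mm off.
- **Blue weight:** the detector missed it in the first final check and found it at 0.95 confidence from a closer view.
- **Pictures:** I had used all 16 picture views, so the last check, including the green weight's final position, was by detector numbers and not by eye.

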